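# Mix a reagent bottle on the vortex mixer

### The job

Take the tall bottle out of the slanted rack and, keeping hold of it upright, press its base down on the middle of the vortex mixer's platform until the platform is fully down, hold it there for about two seconds without forcing it, then stand the bottle upright in the steel tray with the one already mixed: set it down, do not drop it. Leave the other bottles and everything else on the bench where they are.

Things in the scene. Friction and masses are not known exactly. Their poses are not given: they have to be found in the camera images.
- bottle: The bottle to mix: amber plastic, plain paper label, white screw cap; the only tall one in the rack, in any of its three compartments. 140 mm tall; straight round body 44 mm in diameter up to 105 mm, then neck and 32 mm cap (from 122 mm). 0.13 to 0.25 kg. Origin: centre of its flat base; z up through the cap. It starts leaning 40 degrees.
- short_a: A short amber bottle of the same diameter (44 mm body to 30 mm up, 65 mm tall with its cap, 0.09 kg), leaning in another compartment of the rack; it stays there. Origin: centre of its base, z up through the cap.
- short_b: A second short amber bottle like short_a, in the remaining compartment; it stays there.
- rack: Fixed slanted sheet-steel rack, 202 mm wide (y), 89 mm high. Origin: on the bench under it. Three compartments at y = -66, 0, +66 mm lean 40 degrees to the rack's -x, the robot's side: a bottle's axis is (-0.643, 0, 0.766) in its frame. Each is 50 mm across the slope, 63 mm along y, 52 mm deep; a bottle rests on its floor and lower wall and draws out along its own axis.
- mixer: Fixed vortex mixer: heavy white and grey housing, 165 x 130 mm at the foot, 124 mm high, narrower at the top, a knob and a rocker switch on its -x face and a flat round black rubber platform on top, on the vertical through its origin. Origin: centre of its underside on the bench, z up.
- pad_top (a point): Centre of the top face of the mixer's platform (flat black rubber disc, 76 mm in diameter, 14 mm thick). 153 mm above the bench when up; it moves down with the platform.
- mixer_pad (a joint): How far the mixer's platform is pressed down, in m: 0 up (at rest), 0.008 fully down against its stop. It is sprung: it starts to move at about 4 N, meets its stop at about 7 N (10 to 20 N holds it firmly there), and comes back up when let go.
- tray: Fixed shallow rectangular stainless steel tray, outside 240 mm (its x) by 160 mm (its y) by 22 mm high, walls and floor 4 mm thick. Origin: centre of its underside on the bench, so its inner floor is at z = 4 mm. One bottle already stands in its far (+x) half; its near (-x) half is free.
- tray_bottle: A tall amber bottle just like the one to mix, already mixed, standing upright in the far (+x) half of the tray (45 to 80 mm from the tray's centre along x). It stays there. Origin: centre of its base, z up.
- mouse: Beige computer mouse lying at the back of the bench by the keyboard, 100 x 58 x 31 mm; a bystander. Origin: centre of its underside.
- pipette: White pipette lying on the bench nearest the robot, about 275 mm long and 26 mm thick; a bystander. Origin: on its underside, near the middle.
- jar: Closed glass jar with a steel lid standing at the back of the bench, 64 mm in diameter and 85 mm tall; a bystander. Origin: centre of its base.
Not all that is in view belongs to the job. Leave any purple or red look-alike of the bottle alone.

How it is judged:
On the way, in this order (a step that is already met when the one before it is completed fails the run):
1. the bottle, held upright with its base on the middle of the mixer's platform (within 15 mm), keeps the platform fully down (6.5 of 8 mm or more) for 1.5 s, with no finger on the mixer (value of joint mixer_pad above 0.0065 m and horizontal distance between bottle and pad_top below 0.015 m and angle between bottle's own z axis and vertical below 0.15 rad and contact force between bottle and mixer above 3 N and contact force between the fingers and bottle above 1 N and contact force between the fingers and mixer below 0.5 N), for 1.5 s.
2. the bottle is set down on the tray's floor while still held, not dropped (x of bottle in the frame of tray between -0.096 and 0.096 m and y of bottle in the frame of tray between -0.056 and 0.056 m and z of bottle in the frame of tray below 0.009 m and angle between bottle's own z axis and vertical below 0.25 rad and contact force between the fingers and bottle above 0.5 N and linear speed of bottle below 0.06 m/s), for 0.1 s.
At the end, for the whole second after the job is handed in: The bottle stands upright (within 4.5 degrees) on the floor of the tray, clear inside its walls, at rest and let go; the bottle already in the tray still stands there; the mixer's platform is back up; both short bottles are in their compartments of the rack (x of bottle in the frame of tray between -0.096 and 0.096 m and y of bottle in the frame of tray between -0.056 and 0.056 m and z of bottle in the frame of tray between 0.001 and 0.0065 m and angle between each of bottle, tray_bottle's own z axis and vertical below 0.08 rad and linear speed of bottle below 0.02 m/s and z of tray_bottle in the frame of tray below 0.0065 m and value of joint mixer_pad below 0.0015 m and distance of each of short_a, short_b from where it was at the start of the episode below 0.02 m); the robot touches nothing.
It fails at once if the bottle is forced against the mixer with more than 45 N (contact force between bottle and mixer above 45 N).
It fails at once if another bottle is pulled out or pushed 20 mm or more (distance of any of short_a, short_b, tray_bottle from where it was at the start of the episode above 0.02 m).
It fails at once if the bottle in the tray is knocked over (angle between tray_bottle's own z axis and vertical above 0.4 rad).
It fails at once if a bystander is moved more than 20 mm (distance of any of mouse, pipette, jar from where it was at the start of the episode above 0.02 m).
It also fails if it takes over 61 s, if anything falls off the work surface, if the arm or the gripper's body presses on something with over 40 N, if the wrist force passes 120 N, or if a joint passes its speed limit or range.

### The arm

A 6-joint arm with a two-finger parallel gripper is mounted at the origin on the work surface. World frame = base frame: x ahead of the robot, y to its left, z up, the work surface at z = 0. Lengths are in m, angles in rad, forces in N, time in s.
With the tool pointing down it reaches from about 0.35 to 0.725 m from the base axis. Payload 6 kg.
Tool frame: the origin (TCP) lies at the very end of the fingers, on their centre line; the grasp point (between the pads) lies 19 mm behind it (manip.grasp_offset is the distance from the TCP to the grasp point, in m); z points along the fingers, x is the direction in which the jaws open and shut, and the axes are right-handed (so a half turn about z gives the same grasp; the last joint's range is limited). The gripper opens to 85 mm and grips with 20 to 120 N. Pads are 22 mm wide; open, the fingers measure 114 mm over their backs; the gripper's body (76 mm by 85 mm) begins 54 mm behind the grasp point. The pads swing forward as they close: fully open they stand 13 mm farther back than shut.
Start: joints at [-0.822, 0.04, 0.085, 0, -1.615, -0.334], TCP at [0.242, -0.549, 0.231] pointing down, gripper open.
Joint ranges: [-2.56, 2.56], [-1.29, 2.01], [-1.08, 1.49], [-3.29, 1.98], [-2.81, -0.18], [-2.99, 2.99]. Speed limits (rad/s): [2.57, 2.57, 3.01, 3.14, 3.14, 3.14].

### API

Orientations are given as [roll, pitch, yaw] about the fixed x, y, z axes, in that order (R = Rz(yaw) Ry(pitch) Rx(roll)).
In Python, from station import sensors, eyes, manip gives the robot as it stands.
- The arm moves only by the tool servo_tool, never from a script. Its argument "motion" is a list of rows, each a list of 2 entries, a list of its own where there are three numbers: the shift along the tool's x, y, z in m, then the turn about the tool's z in degrees. In form: [[[dx, dy, dz], turn], ...]. A call has 1 to 20 rows; each row is the pose to reach, as a shift and turn from the pose commanded when the call began, along the tool's axes at that moment; what a row does not reach only later rows make up. A row lasts 1/8 s, in which the tool goes at most 62.5 mm and 10.7 degrees, less where a joint would pass 70% of its speed; a pose out of reach is approached as far as the arm can. A call with a gripper value outside its range is refused whole. "fingers" is the closure, from 0 (fully open) to 1 (shut), set as the call begins (left out, the last holds). The fingers move at their own pace and stop on an object; the grip force is fixed at half the most. Time passes only in rows, so rows that repeat a pose let the fingers close. It gives the time, the measured TCP pose, the force and the opening at its end, in the units of the state.
- sensors.get_obs(): the state, without advancing time (a new reading comes with each control period).
- eyes.get_image(name): name is "scene" or "top" or "wrist"; returns (picture, depth): 400x640x3 uint8, red, green, blue; 400x640 float32, m along the optical axis (not along the pixel's ray), 0 where there is no reading.
- eyes.calibration(name): a dict with "intrinsics" (3x3 intrinsics, pixels), "T" (4x4, takes a point from camera to world coordinates). Camera axes: x right, y down, z forward; pixel columns grow to the right and rows downward; lengths in m; the calibration is good to about 2 mm. The wrist camera is an equidistant fisheye: a pixel r from the principal point sees the ray r / f radians off the axis. A picture is of the moment at which its call begins: read the wrist's pose just before it. calibration takes no time and is no camera call; for the wrist camera it gives the pose at the moment of the call.
- manip.close_job(): hands the job in, once; it reports no verdict.
The state is a dict: "time": time; "joints": joint angles; "qvel": joint speeds; "tau": joint torques, N m; "position": TCP position; "tcp_rot": TCP orientation; "wrist_force": force on the tool from outside, world axes, zero at the start; "ft_torque": the same for the moment, N m; "gripper_width": finger opening in m.
Only numpy, scipy, OpenCV 4.12 (cv2) and the standard library are available. Lean on these libraries where they do the work, as an engineer would, in place of code of your own. Each camera call takes 0.05 s, during which the arm holds its last target. There are 200 camera calls.

## Working session

There is one attempt and no reset: what is moved stays moved. The work goes in short steps, Python scripts to look and compute and a tool call to move; the robot and the scene stay as the last step left them, time stands still between calls to the robot, and variables do not carry over. Pictures are saved under pics/ and viewed, about 8 in all and at most 12, crops included, and the job is handed in when it is done.

Besides the shell and the picture viewer there is one more tool, called after "Call:" as a command line: name --argument value ..., lists and objects as JSON in quotes. servo_tool: Moves the arm, as the interface text tells. Its arguments: {"type":"object","properties":{"motion":{"type":"array","items":{"type":"array"}},"fingers":{"type":"number"}},"required":["motion"]}

```bash
ls; mkdir -p pics; python3 - <<'E'
from station import sensors, eyes, manip
import cv2,numpy as np
o=sensors.get_obs();print(o, manip.grasp_offset)
for n in ("scene","top"):
    im,d=eyes.get_image(n);np.savez(f"{n}.npz",im=im,d=d,**eyes.calibration(n))
    cv2.imwrite(f"pics/{n}0.png",im[:,:,::-1]);c=eyes.calibration(n);print(n,c)
E
```

```text
pics
{'time': 0.0, 'joints': array([-8.22303257e-01,  4.08176333e-02,  8.37873613e-02, -4.53813977e-04,
       -1.61551871e+00, -3.33691086e-01]), 'qvel': array([ 0.00091128, -0.00135612, -0.00132759, -0.00054978,  0.00074708,
        0.00076822]), 'tau': array([-2.19010552e-03, -3.68210757e+01,  3.47396028e+01,  6.93238020e+00,
       -5.53368489e-03,  6.21233744e-05]), 'position': array([ 0.24173175, -0.54877865,  0.23026461]), 'tcp_rot': array([-3.14144699e+00, -1.80447220e-03,  1.98561807e+00]), 'wrist_force': array([-0.19985575, -0.07299139, -0.55506121]), 'ft_torque': array([ 1.50751820e-02, -4.92490786e-02,  1.73825501e-05]), 'gripper_width': 0.08545129366279527} 0.0187
scene {'intrinsics': array([[411.61393827,   0.        , 319.76120379],
       [  0.        , 411.61393827, 199.73176971],
       [  0.        ,   0.        ,   1.        ]]), 'T': array([[-0.65840261,  0.50423814, -0.55879325,  1.19259828],
       [ 0.75265957,  0.43803292, -0.49155949,  0.58921226],
       [-0.0030932 , -0.74422514, -0.66792168,  1.0080654 ],
       [ 0.        ,  0.        ,  0.        ,  1.        ]])}
top {'intrinsics': array([[456.7989994 ,   0.        , 317.26785083],
       [  0.        , 456.7989994 , 199.50449718],
       [  0.        ,   0.        ,   1.        ]]), 'T': array([[ 0.01557037, -0.99810623,  0.05951063,  0.34971923],
       [-0.99985727, -0.01515207,  0.00747384, -0.09117462],
       [-0.00655798, -0.05961851, -0.99819969,  1.438069  ],
       [ 0.        ,  0.        ,  0.        ,  1.        ]])}
```

View pics/scene0.png

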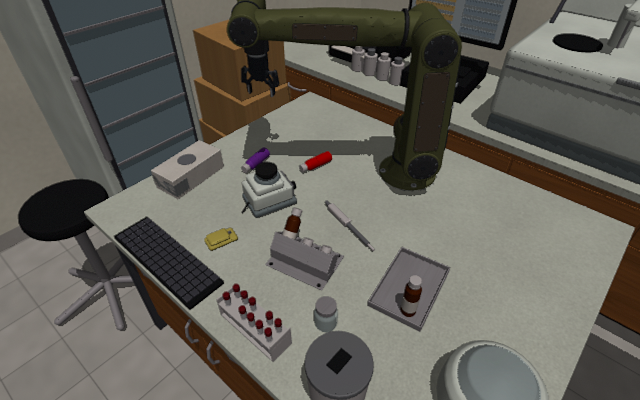

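View pics/top0.png

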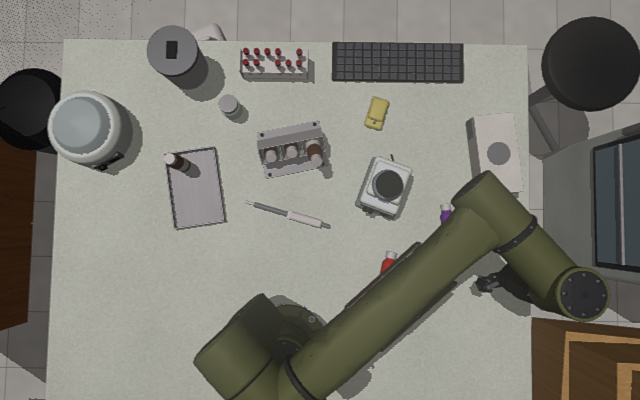

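Candidates for the bottle are the rack's tall bottle (scene 292,225; top 315,152), the tray bottle (scene 412,297), the purple look-alike (257,160), the red look-alike (316,161), and the rack's short bottles (top 270,155 and 292,151). I choose the tall amber one in the rack's -y end compartment. Next I'll check it in a crop and measure.

```bash
cat > h.py <<'E'
import numpy as np,cv2
def load(n):
    z=np.load(n+".npz");K,T,d,im=z["intrinsics"],z["T"],z["d"],z["im"]
    v,u=np.mgrid[:400,:640]
    P=np.stack([(u-K[0,2])/K[0,0]*d,(v-K[1,2])/K[1,1]*d,d],-1)@T[:3,:3].T+T[:3,3]
    P[d==0]=np.nan
    return im,P,K,T
def rect(P,m):
    p=P[m][:,:2].astype(np.float32); return cv2.minAreaRect(p),len(p)
E
python3 - <<'E'
from h import *
im,P,K,T=load("top");im2,P2,K2,T2=load("scene")
a=cv2.resize(im[110:200,240:340],None,fx=5,fy=5,interpolation=2)
b=cv2.resize(im2[195:295,250:350],None,fx=4,fy=4,interpolation=2)
b=cv2.copyMakeBorder(b,0,50,0,0,0)
a=cv2.resize(a,(400,360));a=cv2.copyMakeBorder(a,0,90,0,0,0)
cv2.imwrite("pics/crop.png",np.hstack([a,b])[:,:,::-1])
z=P[...,2];v,u=np.mgrid[:400,:640]
def box(u0,u1,v0,v1):return (u>=u0)&(u<u1)&(v>=v0)&(v<v1)
print("bench z",np.nanmedian(z[260:290,100:180]))
m=box(350,415,145,220)&(z>.145)&(z<.165);print("pad",rect(P,m),np.nanmedian(z[m]), P[m].mean(0))
p=P[m][:,:2].astype(np.float32);print("pad circ",cv2.minEnclosingCircle(p))
m=box(160,235,140,235)&(z>.012)&(z<.03);print("tray",rect(P,m),z[m].max())
m=box(155,200,140,185)&(z>.125)&(z<.155);print("traybot",P[m].mean(0),m.sum(),z[m].max())
m=box(250,335,115,185)&(z>.004)&(z<.02);print("rackbase",rect(P,m))
m=box(250,335,115,185)&(z>.08)&(z<.093);print("rack top",rect(P,m))
m=box(250,335,115,185)&(z>.095);print("bottle hi",P[m].mean(0),m.sum(),np.nanmax(z[m]))
for r in range(125,172,4):print(r,np.round(z[r,254:334:4]*1000).astype(int), )
E
```

```text
bench z 0.0006487670732973072
pad (((0.473894864320755, -0.28364869952201843), (0.07379237562417984, 0.0743592157959938), 89.60906982421875), 561) 0.15216458565462054 [ 0.47441689 -0.28337131  0.15222074]
pad circ ((0.47481152415275574, -0.28346890211105347), 0.03876430541276932)
tray (((0.46812567114830017, 0.3054773211479187), (0.2412056028842926, 0.162582129240036), 9.50539493560791), 475) 0.02909478970820656
traybot [0.53804829 0.34231203 0.14136079] 116 0.148190727702743
rackbase (((0.5929284691810608, 0.0022559911012649536), (0.2206464558839798, 0.26634687185287476), 0.801473081111908), 859)
rack top (((0.5841188430786133, -1.70096755027771e-05), (0.04952022433280945, 0.20153355598449707), 11.656134605407715), 235)
bottle hi [ 0.5581367  -0.07256219  0.12127204] 262 0.1443557139416729
125 [-1  2 -3  1 -6  2 -3  0 -4 -3 -1  3 -1  4  2  0  8 -6  4 -1]
129 [ 3 -2 -2  3 -4  0 -2  1 -3  4  6  4  8  0  3 44 51 -1 -3 -1]
133 [ 0  5  7  2  5  1  2  5  4 -1 50 52 47 57 64 67 70 69  0 -2]
137 [-1  2  6  3  4 46 46 58 54 61 63 72 77 74 82 84 84 73 -3 -2]
141 [-1 45 50 59 58 64 69 73 71 79
[... 325 characters left out ...]
  54  47  70  69   1   7   7 109 140 144 102
   8   1]
161 [                  -4                   -2                   38
                   45                   65 -9223372036854775808
                   53                    2                    2
                    5                   10                    4
                   -1                    4                    0
                  137                  135                   -1
                    4                    0]
165 [  2   1  -1   5   1   2   2   7   5  -3   5   9   6   0   4 129 129   2
   2   3]
169 [-1  3 -2  4  2  1  6  0  5  8  2  3  1  0  3 -7  0 -3  4  0]<stdin>:18: RuntimeWarning: invalid value encountered in cast
```

View pics/crop.png

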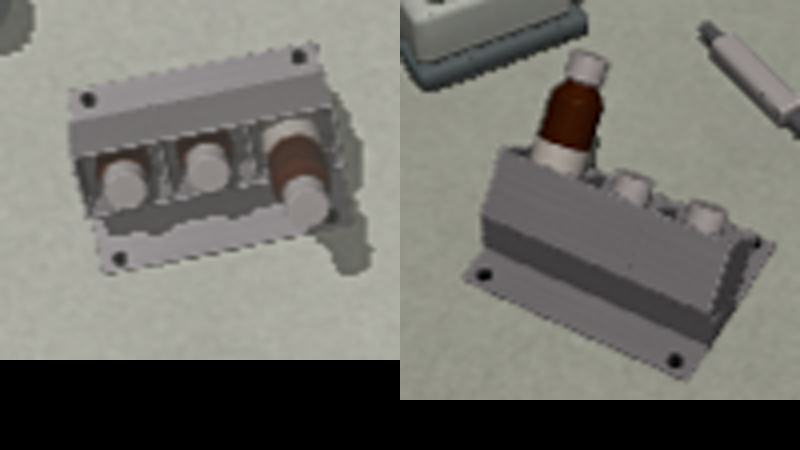

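The crop (left panel, pixel 300,160) shows the tall amber bottle with a white cap and paper label in the -y end compartment. The two beside it are short. Next I'll fit its axis and the rack edges.

```bash
cat > f.py <<'E'
from h import *
from scipy.optimize import least_squares
im,P,K,T=load("top");im2,P2,K2,T2=load("scene")
def ray(K,T,u,v,z):
    d=T[:3,:3]@[(u-K[0,2])/K[0,0],(v-K[1,2])/K[1,1],1];return T[:3,3]+d*(z-T[2,3])/d[2]
h=np.array([ray(K,T,*p,.003) for p in ((262.25,134.75),(314.75,124.25),(269.75,174.5))])
print("holes",h.round(4))
e=h[0]-h[1];e2=h[0]-h[2];print("yaws",np.degrees(np.arctan2(-e[0],e[1])),np.degrees(np.arctan2(e2[1],e2[0])),np.linalg.norm(e),np.linalg.norm(e2))
c=(h[1]+h[2])/2;print("rack centre by holes",c)
yaw=np.radians(11.4)
ax=np.array([-.643*np.cos(yaw),-.643*np.sin(yaw),.766])
pts=[]
for I,Q,b in((im,P,(300,332,130,175)),(im2,P2,(275,310,200,245))):
    H=cv2.cvtColor(I,cv2.COLOR_RGB2HSV);m=np.zeros(I.shape[:2],bool);m[b[2]:b[3],b[0]:b[1]]=1
    m&=(H[...,0]<15)&(H[...,1]>110)&(Q[...,2]>.07)&(Q[...,2]<.13)
    print("amber",m.sum(),Q[m].mean(0));pts.append(Q[m])
def res(p,A):
    r=A-np.array([p[0],p[1],.1]);a=np.array([-np.sin(p[2])*np.cos(yaw),-np.sin(p[2])*np.sin(yaw),np.cos(p[2])])
    return np.linalg.norm(r-np.outer(r@a,a),axis=1)-.022
for A in pts+[np.vstack(pts)]:
    for f in (0,1):
        s=least_squares((lambda q:res([*q[:2],np.radians(40)],A)) if not f else (lambda q:res(q,A)),[.57,-.07,.7][:2+f],loss="soft_l1",f_scale=.004)
        print("axis@z.1",s.x.round(4),"rms",np.sqrt(np.mean(s.fun**2)))
# cap: white high points
for Q,I,b in((P,im,(300,335,140,175)),(P2,im2,(280,310,200,225))):
    m=np.zeros(I.shape[:2],bool);m[b[2]:b[3],b[0]:b[1]]=1
    m&=(I.min(-1)>110)&(Q[...,2]>.1)&(Q[...,2]<.16)
    C=Q[m];s=(C-[0,0,.1])@ax
    A=Q[m];print("cap",m.sum(),A.mean(0).round(4),"s max",np.percentile(s-([.575,-.07,0]@ax),[5,50,95]))
E
python3 f.py
```

```text
holes [[ 0.6387  0.0975  0.003 ]
 [ 0.6748 -0.0687  0.003 ]
 [ 0.5121  0.0709  0.003 ]]
yaws 12.249608111051655 11.873304865113639 0.17010381848538936 0.12929782811507426
rack centre by holes [0.59344603 0.00111812 0.003     ]
amber 4 [ 0.56492437 -0.06677512  0.1208299 ]
amber 195 [ 0.5768467  -0.06375074  0.10748289]
axis@z.1 [ 0.561  -0.0798] rms 0.0013268872764781148
axis@z.1 [ 0.5461 -0.0776  0.0092] rms 0.0008708957155932361
axis@z.1 [ 0.5647 -0.0756] rms 0.003004975143055953
axis@z.1 [ 0.5634 -0.0757  0.833 ] rms 0.002616601136274395
axis@z.1 [ 0.5646 -0.0756] rms 0.0030450665581877043
axis@z.1 [ 0.5632 -0.0758  0.841 ] rms 0.0026144826311727746
cap 110 [ 0.5412 -0.0755  0.1336] s max [0.03429579 0.04982237 0.05373946]
cap 52 [ 0.5511 -0.0732  0.1357] s max [0.03377988 0.04348922 0.05135858]
```

Call:
servo_tool --motion '[[[0.02, 0.032, 0], 0], [[0.05, 0.08, 0], 1], [[0.08, 0.128, 0], 2], [[0.11, 0.176, 0], 4], [[0.14, 0.224, 0], 5], [[0.17, 0.272, 0], 6], [[0.2, 0.32, 0], 7], [[0.23, 0.368, 0], 9], [[0.26, 0.416, 0], 11], [[0.285, 0.456, 0], 11.8], [[0.298, 0.477, 0.005], 11.8], [[0.303, 0.486, 0.01], 11.8], [[0.303, 0.486, 0.01], 11.8], [[0.303, 0.486, 0.01], 11.8]]' --fingers 0

```text
time: 1.85
position: [0.5641, -0.077, 0.2216]
tcp_rot: [3.141, 0.0, 1.778]
wrist_force: [-0.5, -1.0, 0.2]
gripper_width: 0.0852
```

```bash
python3 - <<'E'
from station import sensors, eyes
import cv2,numpy as np
np.set_printoptions(precision=4,suppress=True)
c=eyes.calibration("wrist");im,d=eyes.get_image("wrist");cv2.imwrite("pics/w1.png",im[:,:,::-1]);print(c)
np.savez("wrist.npz",im=im,d=d,**c)
def proj(p):
    q=np.linalg.inv(c["T"])@np.r_[p,1];K=c["intrinsics"];r=np.hypot(q[0],q[1]);t=np.arctan2(r,q[2]);return K[0,2]+K[0,0]*t*q[0]/r,K[1,2]+K[0,0]*t*q[1]/r
print("cap",proj([.5356,-.0818,.1355]),"h95",proj([.564,-.0757,.101]))
E
```

```text
{'intrinsics': array([[309.7069,   0.    , 315.255 ],
       [  0.    , 309.7069, 193.9066],
       [  0.    ,   0.    ,   1.    ]]), 'T': array([[-0.2065,  0.9253,  0.3181,  0.4808],
       [ 0.9784,  0.1951,  0.0679, -0.0952],
       [ 0.0008,  0.3253, -0.9456,  0.3649],
       [ 0.    ,  0.    ,  0.    ,  1.    ]])}
cap (np.float64(317.3875900899648), np.float64(165.99014341098092)) h95 (np.float64(317.15436296589013), np.float64(188.30450649777933))
```

View pics/w1.png

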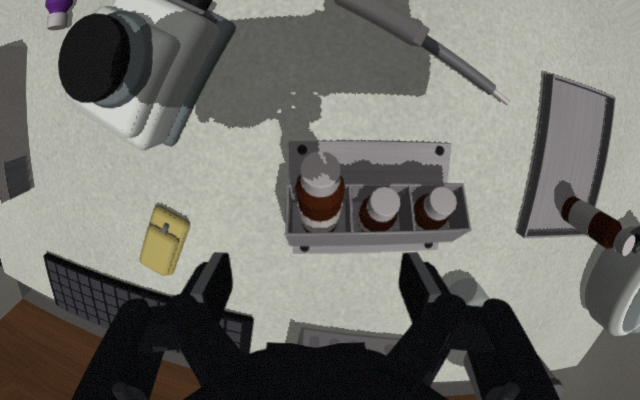

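The wrist view shows the cap top at (320,166), about 2.5 px right of where I predicted it (317,166). That is about 2 mm towards the tool's +x, so I correct by that amount and descend.

Call:
servo_tool --motion '[[[0.003, 0, 0.02], 0], [[0.003, 0, 0.045], 0], [[0.003, 0, 0.07], 0], [[0.003, 0, 0.095], 0], [[0.003, 0, 0.115], 0], [[0.003, 0, 0.13], 0], [[0.003, 0, 0.14], 0], [[0.003, 0, 0.14], 0], [[0.003, 0, 0.14], 0]]' --fingers 0

```text
time: 3.02
position: [0.5644, -0.073, 0.0822]
tcp_rot: [3.14, 0.0, 1.78]
wrist_force: [0.2, 0.6, 0.9]
gripper_width: 0.0854
```

Call:
servo_tool --motion '[[[0, 0, 0], 0], [[0, 0, 0], 0], [[0, 0, 0], 0], [[0, 0, 0], 0], [[0, 0, 0], 0], [[0, 0, 0], 0], [[0, 0, 0], 0], [[0, 0, 0], 0]]' --fingers 1

```text
time: 4.03
position: [0.564, -0.0731, 0.0819]
tcp_rot: [3.141, 0.0, 1.78]
wrist_force: [-2.7, 0.1, 4.9]
gripper_width: 0.042
```

Call:
servo_tool --motion '[[[0, -0.003, -0.004], 0], [[0, -0.008, -0.0095], 0], [[0, -0.013, -0.0155], 0], [[0, -0.018, -0.0215], 0], [[0, -0.0195, -0.023], 0], [[0, -0.0195, -0.023], 0]]'

```text
time: 4.78
position: [0.5447, -0.0771, 0.1046]
tcp_rot: [3.141, 0.0, 1.78]
wrist_force: [0.5, 0.2, 0.1]
gripper_width: 0.0421
```

```bash
python3 - <<'E'
from station import sensors, eyes
import cv2,numpy as np
a,d=eyes.get_image("scene");b,d2=eyes.get_image("wrist");print(sensors.get_obs()["wrist_force"])
a=cv2.resize(a[160:300,220:380],(457,400),interpolation=2);b=b[120:370,200:440];b=cv2.resize(b,(343,400)[:2])
cv2.imwrite("pics/g1.png",np.hstack([a,b])[:,:,::-1])
E
```

```text
[ 1.42272151  0.49903577 -0.00895487]
```

View pics/g1.png

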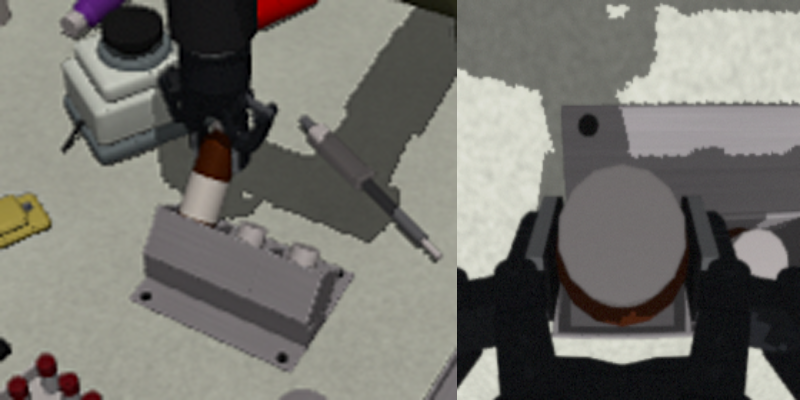

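The bottle is held between the pads, partly drawn out and still leaning. The tool can't tilt, so I'll turn the bottle upright in the pads by levering it against the edge of the compartment's upper wall, watching the force.

Call:
servo_tool --motion '[[[0, 0.0025, -0.002], 0], [[0, 0.0046, -0.004], 0], [[0, 0.0065, -0.0065], 0], [[0, 0.0085, -0.009], 0], [[0, 0.0105, -0.0115], 0], [[0, 0.0128, -0.0143], 0], [[0, 0.0128, -0.0143], 0]]'

```text
time: 5.75
position: [0.5567, -0.0743, 0.1181]
tcp_rot: [-3.14, -0.001, 1.78]
wrist_force: [-4.8, -0.5, -6.4]
gripper_width: 0.0426
```

Call:
servo_tool --motion '[[[0, 0.0025, -0.0025], 0], [[0, 0.005, -0.005], 0], [[0, 0.0075, -0.007], 0], [[0, 0.01, -0.009], 0], [[0, 0.01, -0.009], 0]]'

```text
time: 6.38
position: [0.5675, -0.0723, 0.128]
tcp_rot: [3.141, 0.0, 1.78]
wrist_force: [-4.4, -1.4, -4.4]
gripper_width: 0.0425
```

```bash
cat > tilt.py <<'E'
# held bottle: 3D axis from scene camera: label/amber/cap point cloud around the gripper
from h import *
from station import sensors, eyes
import sys
np.set_printoptions(precision=4,suppress=True)
o=sensors.get_obs();g=o["position"]
im,d=eyes.get_image("scene");np.savez("s.npz",im=im,d=d,**eyes.calibration("scene"))
im,P,K,T=load("s")
m=(np.hypot(P[...,0]-g[0],P[...,1]-g[1])<.075)&(P[...,2]<g[2]+.0)&(P[...,2]>float(sys.argv[2]))
H=cv2.cvtColor(im,cv2.COLOR_RGB2HSV)
m&=((H[...,0]<15)&(H[...,1]>110))|((im.min(-1)>(float(sys.argv[3]) if len(sys.argv)>3 else 130)))
n,lab,st,ce=cv2.connectedComponentsWithStats(m.astype(np.uint8));k=1+st[1:,4].argmax();m=lab==k
A=P[m];print("n",m.sum(),"z",np.percentile(A[:,2],[1,99]))
from scipy.optimize import least_squares
f=lambda p:(lambda r,a:np.linalg.norm(r-np.outer(r@a,a),axis=1)-.022)(A-[p[0],p[1],g[2]],np.array([p[2],p[3],1])/np.sqrt(1+p[2]**2+p[3]**2))
s=least_squares(f,[g[0],g[1],0,0],loss="soft_l1",f_scale=.003)
y=o["tcp_rot"][2];t=np.array([[np.cos(y),np.sin(y)],[np.sin(y),-np.cos(y)]])
print("axis at tip z rel tool xy",t@(s.x[:2]-g[:2]),"tilt deg along tool x,y",np.degrees(np.arctan(t@s.x[2:])),"rms",np.std(s.fun),"F",o["wrist_force"])
ys,xs=np.where(m);v,u=int(ys.mean()),int(xs.mean());im=im.copy();ct,_=cv2.findContours(m.astype(np.uint8),0,1);cv2.drawContours(im,ct,-1,(0,255,0),1)
c=im[max(0,v-70):v+70,max(0,u-80):u+80];cv2.imwrite(sys.argv[1],cv2.resize(c,None,fx=3,fy=3,interpolation=2)[:,:,::-1])
E
python3 tilt.py pics/t1.png 0.09
```

```text
n 80 z [0.0904 0.1279]
axis at tip z rel tool xy [-0.0001  0.0041] tilt deg along tool x,y [  3.2136 -25.5005] rms 0.0022683142142092575 F [-4.43   -1.4034 -4.4431]
```

View pics/t1.png

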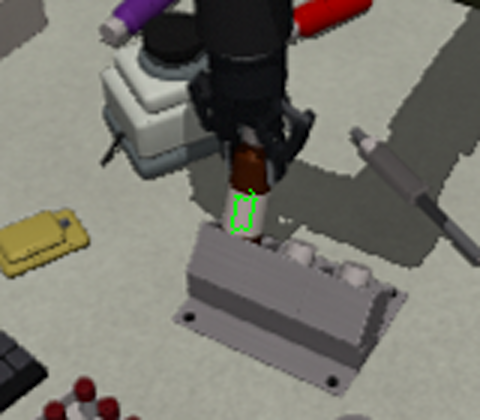

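It is turning: the fitted lean is now about 25°, at 5 to 6 N. I continue along the arc.

Call:
servo_tool --motion '[[[0, 0.003, -0.002], 0], [[0, 0.006, -0.004], 0], [[0, 0.009, -0.006], 0], [[0, 0.0115, -0.0072], 0], [[0, 0.0145, -0.0085], 0], [[0, 0.0175, -0.01], 0], [[0, 0.0205, -0.011], 0], [[0, 0.024, -0.012], 0], [[0, 0.027, -0.013], 0], [[0, 0.027, -0.013], 0]]'

```text
time: 7.68
position: [0.5935, -0.0668, 0.1411]
tcp_rot: [-3.141, 0.0, 1.78]
wrist_force: [-6.0, -0.7, -2.3]
gripper_width: 0.0428
```

```bash
python3 tilt.py pics/t2.png 0.095 110
```

```text
n 43 z [0.0951 0.129 ]
axis at tip z rel tool xy [-0.0045 -0.0022] tilt deg along tool x,y [-4.5158 -0.3987] rms 0.0016335722144484898 F [-6.0389 -0.7293 -2.2584]
```

View pics/t2.png

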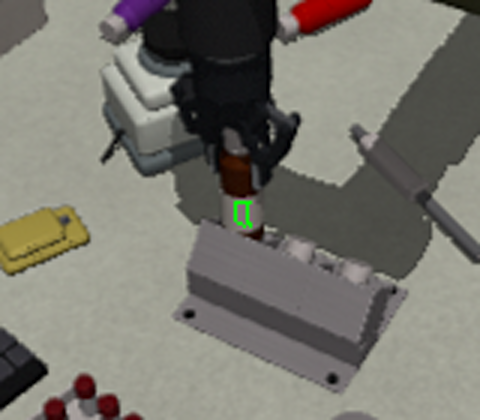

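Call:
servo_tool --motion '[[[0, -0.001, -0.008], 0], [[0, -0.003, -0.025], 0], [[0, -0.003, -0.05], 0], [[0, -0.003, -0.075], 0], [[0, -0.003, -0.1], 0], [[0, -0.003, -0.12], 0], [[0, -0.003, -0.13], 0], [[0, -0.003, -0.13], 0], [[0, -0.003, -0.13], 0]]'

```text
time: 8.85
position: [0.5906, -0.0672, 0.2699]
tcp_rot: [-3.141, -0.0, 1.78]
wrist_force: [-1.1, 0.1, -1.6]
gripper_width: 0.0426
```

```bash
python3 tilt.py pics/t3.png 0.15 110
```

```text
n 59 z [0.2154 0.258 ]
axis at tip z rel tool xy [-0.0046 -0.0018] tilt deg along tool x,y [-4.2629 -2.2209] rms 0.001610297479282387 F [-1.1378  0.1406 -1.6012]
```

View pics/t3.png

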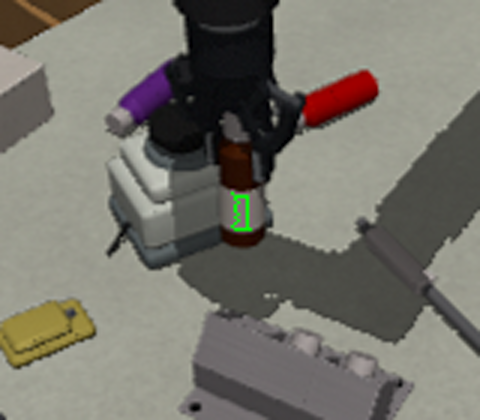

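```bash
sed -i 's/^m&=((H.*$/m\&=P[...,2]<g[2]-.012/; s/<.075)/<.05)/' tilt.py; python3 tilt.py pics/t4.png 0.17; python3 tilt.py pics/t4.png 0.17; python3 - <<'E'
from h import *
im,P,K,T=load("s")
from station import sensors
g=sensors.get_obs()["position"]
# lowest visible bottle pixels: front rim toward camera -> ray at column centre; intersect with axis-plane
m=(np.hypot(P[...,0]-g[0],P[...,1]-g[1])<.05)&(P[...,2]<g[2])&(P[...,2]>.17)
ys,xs=np.where(m);vb=ys.max();ub=xs[ys==vb].mean()
d=T[:3,:3]@[(ub-K[0,2])/K[0,0],(vb+.5-K[1,2])/K[1,1],1];C=T[:3,3]
n=np.array([C[0]-g[0],C[1]-g[1]]);n/=np.linalg.norm(n);Q=g[:2]+.022*n
t=((Q-C[:2])@n)/(d[:2]@n);print("rim point",C+t*d,"base below TCP",g[2]-(C+t*d)[2],ub,vb)
E
```

```text
n 261 z [0.1939 0.2564]
axis at tip z rel tool xy [-0.0014 -0.0032] tilt deg along tool x,y [ 0.1754 -4.2635] rms 0.0015495468092468442 F [-0.6383 -0.2128 -1.633 ]
n 262 z [0.1936 0.2556]
axis at tip z rel tool xy [-0.0014 -0.0035] tilt deg along tool x,y [ 0.1998 -4.5895] rms 0.0014555664197663336 F [ 0.69    0.0993 -1.1563]
rim point [ 0.60771034 -0.05331137  0.19185508] base below TCP 0.07782887661416449 286.5 210
```

The lean left is about 4.5°, the base is about 77 mm below the TCP, and the bottle is free. I move over the mixer.

Call:
servo_tool --motion '[[[-0.008, -0.007, 0], 0], [[-0.03, -0.026, 0], 0], [[-0.055, -0.048, 0], 0], [[-0.08, -0.069, 0], 0], [[-0.105, -0.091, 0], 0], [[-0.13, -0.112, 0], 0], [[-0.155, -0.134, 0], 0], [[-0.175, -0.151, 0], 0], [[-0.186, -0.161, 0], 0], [[-0.186, -0.161, 0.005], 0], [[-0.186, -0.161, 0.02], 0], [[-0.186, -0.161, 0.03], 0], [[-0.186, -0.161, 0.03], 0]]'

```text
time: 10.62
position: [0.4714, -0.282, 0.2389]
tcp_rot: [-3.139, -0.001, 1.781]
wrist_force: [0.3, -0.1, -1.3]
gripper_width: 0.0422
```

```bash
python3 tilt.py pics/t5.png 0.165; python3 - <<'E'
import cv2,numpy as np
from station import eyes
b,d=eyes.get_image("top");cv2.imwrite("pics/t5b.png",b[:,:,::-1])
a=cv2.imread("pics/t5.png");c=cv2.resize(b[150:220,350:430][:,:,::-1],(320,420)[:2])if 0 else cv2.resize(b[140:225,345:425][:,:,::-1],(320,340))
a=a[:340];cv2.imwrite("pics/t5c.png",np.hstack([a,c]))
E
```

```text
n 207 z [0.1663 0.2258]
axis at tip z rel tool xy [-0.0015 -0.0027] tilt deg along tool x,y [ 0.1665 -3.5897] rms 0.0021023852059392075 F [ 0.2846 -0.1106 -1.3384]
```

View pics/t5c.png

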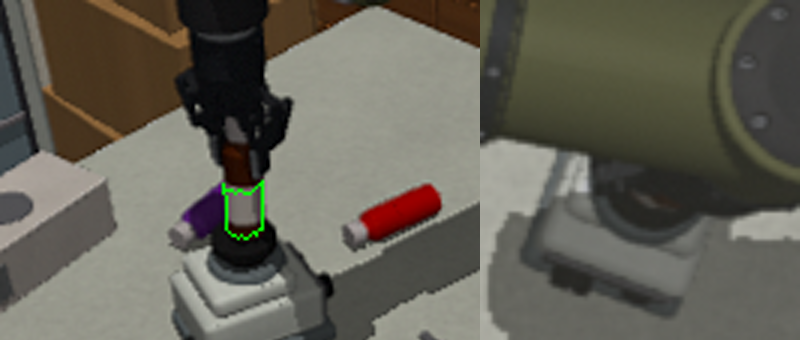

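The bottle is centred over the black platform, with its base just above it. I lower it gently.

Call:
servo_tool --motion '[[[0, 0, 0.003], 0], [[0, 0, 0.006], 0], [[0, 0, 0.008], 0], [[0, 0, 0.01], 0], [[0, 0, 0.012], 0], [[0, 0, 0.012], 0]]'

```text
time: 11.48
position: [0.4718, -0.2827, 0.229]
tcp_rot: [3.141, 0.0, 1.78]
wrist_force: [-0.7, 2.0, 3.3]
gripper_width: 0.0423
```

Call:
servo_tool --motion '[[[0, 0, 0.001], 0], [[0, 0, 0.002], 0], [[0, 0, 0.003], 0], [[0, 0, 0.003], 0]]'

```text
time: 11.98
position: [0.4717, -0.2827, 0.2257]
tcp_rot: [3.141, 0.0, 1.78]
wrist_force: [0.2, 2.0, 5.2]
gripper_width: 0.0424
```

Call:
servo_tool --motion '[[[0, 0, 0.001], 0], [[0, 0, 0.002], 0], [[0, 0, 0.003], 0], [[0, 0, 0.003], 0]]'

```text
time: 12.48
position: [0.4721, -0.2828, 0.2247]
tcp_rot: [3.139, 0.002, 1.78]
wrist_force: [-0.3, 4.9, 11.5]
gripper_width: 0.0423
```

Call:
servo_tool --motion '[[[0, 0, 0.001], 0], [[0, 0, 0.0015], 0], [[0, 0, 0.002], 0], [[0, 0, 0.002], 0]]'

```text
time: 12.98
position: [0.4724, -0.2828, 0.2246]
tcp_rot: [3.137, 0.003, 1.78]
wrist_force: [-0.7, 7.8, 18.0]
gripper_width: 0.042
```

The height has stopped changing while the force rose to about 19 N, so the platform is on its stop. I ease off slightly and hold.

Call:
servo_tool --motion '[[[0, 0, -0.0005], 0], [[0, 0, -0.0005], 0], [[0, 0, -0.0005], 0], [[0, 0, -0.0005], 0], [[0, 0, -0.0005], 0], [[0, 0, -0.0005], 0], [[0, 0, -0.0005], 0], [[0, 0, -0.0005], 0], [[0, 0, -0.0005], 0], [[0, 0, -0.0005], 0], [[0, 0, -0.0005], 0], [[0, 0, -0.0005], 0], [[0, 0, -0.0005], 0], [[0, 0, -0.0005], 0], [[0, 0, -0.0005], 0], [[0, 0, -0.0005], 0], [[0, 0, -0.0005], 0], [[0, 0, -0.0005], 0]]'

```text
time: 15.22
position: [0.4723, -0.2828, 0.2246]
tcp_rot: [3.138, 0.003, 1.78]
wrist_force: [-1.2, 6.9, 16.8]
gripper_width: 0.0423
```

```bash
python3 tilt.py pics/t6.png 0.162; python3 - <<'E'
from h import *
im,P,K,T=load("s");im0,P0,_,_=load("scene")
# platform rim top: compare pad pixels before / now (scene view)
for n,I,Q in(("before",im0,P0),("now",im,P)):
    m=(np.hypot(Q[...,0]-.4744,Q[...,1]+.2835)<.037)&(np.hypot(Q[...,0]-.4724,Q[...,1]+.2828)>.027)&(Q[...,2]>.135)&(Q[...,2]<.16)&(I.max(-1)<60)
    ys,xs=np.where(m);print(n,m.sum(),np.percentile(Q[m][:,2],[50,80,90]),xs.min(),xs.max(),ys.min(),ys.max())
E
```

```text
n 169 z [0.1624 0.2121]
axis at tip z rel tool xy [-0.0017 -0.0042] tilt deg along tool x,y [-0.3973 -4.9933] rms 0.0019950407306509464 F [-1.1664  6.8524 16.8205]
before 127 [0.15321073 0.15490907 0.15575944] 256 276 162 177
now 100 [0.14528897 0.14716851 0.1476417 ] 256 277 165 178
```

The platform's top went from 0.153 to 0.145 m, so it is fully down. The tilt was about 5° and the base was within 2 mm of centre for over 2 s. I lift and carry the bottle to the tray's free half.

Call:
servo_tool --motion '[[[0, 0, -0.004], 0], [[0, 0, -0.01], 0], [[0, 0, -0.02], 0], [[0, 0, -0.035], 0], [[0, 0, -0.048], 0], [[0.01, 0.001, -0.05], 0], [[0.04, 0.005, -0.05], 0], [[0.08, 0.009, -0.05], 0], [[0.125, 0.014, -0.05], 0], [[0.17, 0.019, -0.05], 0], [[0.215, 0.025, -0.05], 0], [[0.26, 0.03, -0.05], 0], [[0.305, 0.035, -0.05], 0], [[0.35, 0.04, -0.05], 0], [[0.395, 0.045, -0.05], 0], [[0.44, 0.05, -0.05], 0], [[0.485, 0.056, -0.05], 0], [[0.525, 0.06, -0.05], 0], [[0.555, 0.064, -0.05], 0], [[0.57, 0.065, -0.05], 0]]'

```text
time: 17.77
position: [0.4161, 0.2898, 0.2703]
tcp_rot: [-3.14, 0.0, 1.781]
wrist_force: [-0.5, 0.1, -1.8]
gripper_width: 0.0423
```

Call:
servo_tool --motion '[[[0, 0, 0], 0], [[0, 0, 0], 0], [[0, 0, 0.01], 0], [[0, 0, 0.03], 0], [[0, 0, 0.055], 0], [[0, 0, 0.08], 0], [[0, 0, 0.105], 0], [[0, 0, 0.125], 0], [[0, 0, 0.14], 0], [[0, 0, 0.15], 0], [[0, 0, 0.15], 0], [[0, 0, 0.15], 0]]'

```text
time: 19.27
position: [0.4174, 0.2887, 0.122]
tcp_rot: [3.14, -0.001, 1.78]
wrist_force: [0.3, -0.4, -2.4]
gripper_width: 0.0423
```

```bash
python3 tilt.py pics/t7.png 0.03
```

```text
n 239 z [0.0475 0.1094]
axis at tip z rel tool xy [-0.0021 -0.0037] tilt deg along tool x,y [-0.431  -4.5226] rms 0.001372410484323116 F [ 0.2995 -0.4288 -2.4123]
```

View pics/t7.png

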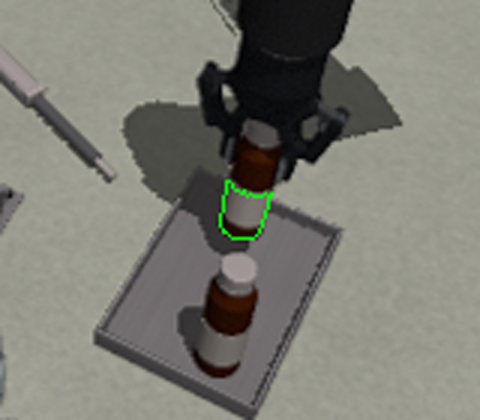

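The bottle hangs over the tray's free near half, clear of the walls and the other bottle. I lower it until contact.

Call:
servo_tool --motion '[[[0, 0, 0.008], 0], [[0, 0, 0.018], 0], [[0, 0, 0.026], 0], [[0, 0, 0.031], 0], [[0, 0, 0.034], 0], [[0, 0, 0.036], 0], [[0, 0, 0.0375], 0], [[0, 0, 0.0385], 0], [[0, 0, 0.0385], 0]]'

```text
time: 20.45
position: [0.4176, 0.2887, 0.0839]
tcp_rot: [3.14, -0.001, 1.78]
wrist_force: [-0.6, -1.1, 6.4]
gripper_width: 0.0425
```

Call:
servo_tool --motion '[[[0, 0, 0.0005], 0], [[0, 0, 0.001], 0], [[0, 0, 0.001], 0]]'

```text
time: 20.82
position: [0.418, 0.2888, 0.0838]
tcp_rot: [3.139, -0.001, 1.78]
wrist_force: [0.1, -2.0, 8.6]
gripper_width: 0.0423
```

The base is in contact with the tray floor at about 10 N. I rock the top about 7 mm to take out the remaining lean.

Call:
servo_tool --motion '[[[0, 0, 0], 0], [[0, 0, 0], 0], [[0, 0.001, 0], 0], [[0, 0.002, 0], 0], [[0, 0.003, 0], 0], [[0, 0.004, 0], 0], [[0, 0.005, 0], 0], [[0, 0.006, 0], 0], [[0, 0.007, 0], 0], [[0, 0.007, 0], 0], [[0, 0.007, 0], 0]]'

```text
time: 22.2
position: [0.4238, 0.2901, 0.0827]
tcp_rot: [3.141, -0.001, 1.78]
wrist_force: [-2.5, -0.7, 6.5]
gripper_width: 0.0424
```

```bash
python3 tilt.py pics/t8.png 0.025
```

```text
n 153 z [0.0256 0.0696]
axis at tip z rel tool xy [-0.0013 -0.0054] tilt deg along tool x,y [ 0.8397 -1.2132] rms 0.0012883849809921498 F [-2.5004 -0.6537  6.5205]
```

Call:
servo_tool --motion '[[[0, 0, -0.0005], 0], [[0, 0, -0.001], 0], [[0, 0, -0.001], 0], [[0, 0, -0.001], 0]]'

```text
time: 22.75
position: [0.4238, 0.29, 0.0828]
tcp_rot: [3.142, -0.0, 1.78]
wrist_force: [-3.5, -0.1, 4.4]
gripper_width: 0.042
```

Call:
servo_tool --motion '[[[0, 0, 0], 0], [[0, 0, 0], 0], [[0, 0, 0], 0], [[0, 0, 0], 0], [[0, 0, 0], 0], [[0, 0, 0], 0], [[0, 0, 0], 0], [[0, 0, 0], 0]]' --fingers 0

```text
time: 23.75
position: [0.4239, 0.2899, 0.0826]
tcp_rot: [-3.142, -0.0, 1.78]
wrist_force: [0.5, -0.1, -0.1]
gripper_width: 0.0851
```

Call:
servo_tool --motion '[[[0, 0, -0.005], 0], [[0, 0, -0.02], 0], [[0, 0, -0.045], 0], [[0, 0, -0.075], 0], [[0, 0, -0.105], 0], [[0, 0, -0.135], 0], [[-0.02, -0.01, -0.155], 0], [[-0.06, -0.01, -0.16], 0], [[-0.1, -0.01, -0.16], 0], [[-0.14, -0.01, -0.16], 0], [[-0.15, -0.01, -0.16], 0], [[-0.15, -0.01, -0.16], 0]]'

```text
time: 25.25
position: [0.4454, 0.1408, 0.2434]
tcp_rot: [3.141, -0.001, 1.778]
wrist_force: [0.5, 0.9, 0.4]
gripper_width: 0.0853
```

```bash
python3 - <<'E'
from h import *
from station import eyes
from scipy.optimize import least_squares
np.set_printoptions(precision=4,suppress=True)
for n in("scene","top"):
    im,d=eyes.get_image(n);np.savez("e"+n+".npz",im=im,d=d,**eyes.calibration(n))
im,P,K,T=load("escene");cv2.imwrite("pics/end.png",im[:,:,::-1])
def fit(c):
    A=P[(np.hypot(P[...,0]-c[0],P[...,1]-c[1])<.045)&(P[...,2]>.027)&(P[...,2]<.105)]
    f=lambda p:(lambda r,a:np.linalg.norm(r-np.outer(r@a,a),axis=1)-.022)(A-[p[0],p[1],.01],np.array([p[2],p[3],1])/np.sqrt(1+p[2]**2+p[3]**2))
    s=least_squares(f,[*c,0,0],loss="soft_l1",f_scale=.003);return len(A),s.x[:2],np.degrees(s.x[2:]),np.std(s.fun)
y=np.radians(9.5);R=np.array([[np.cos(y),np.sin(y)],[-np.sin(y),np.cos(y)]])
for c in((.421,.289),(.538,.342)):
    r=fit(c);print(r,"tray frame",R@(r[1]-[.4681,.3055]))
m=(np.hypot(P[...,0]-.4744,P[...,1]+.2835)<.03)&(P[...,2]>.13);print("pad z",np.median(P[m][:,2]))
a=load("scene")[0].astype(int);g=np.abs(im.astype(int)-a).max(-1)
print("rack change px",(g[215:290,260:345]>60).sum())
im,P,K,T=load("etop");m=(np.hypot(P[...,0]-.43,P[...,1]-.29)<.06)&(P[...,2]>.12)
print("top view cap",m.sum(),P[m].mean(0) if m.any() else "")
E
```

```text
(272, array([0.4227, 0.2876]), array([-0.7421,  0.1203]), np.float64(0.0012509048346488276)) tray frame [-0.0477 -0.0101]
(297, array([0.5404, 0.3419]), array([-0.3298, -0.2388]), np.float64(0.001050423592474903)) tray frame [0.0773 0.0239]
pad z 0.15407144905333303
rack change px 306
top view cap 105 [0.3878 0.2582 0.6157]
```

View pics/end.png

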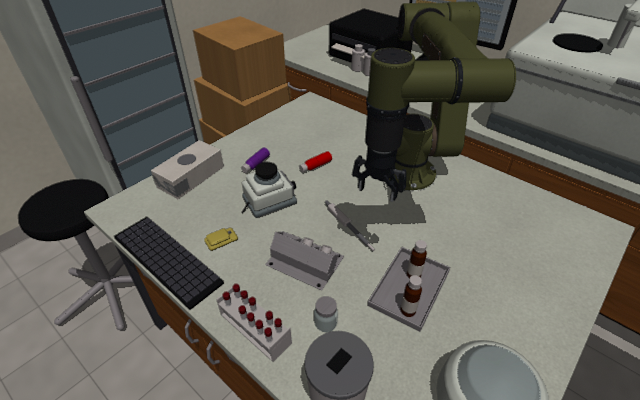

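The picture shows both bottles upright in the tray (417,258 and 412,297), the platform up (267,172) and both short bottles in the rack (308,243 and 323,250). The pipette, mouse and jar are unmoved, and the gripper is clear. I hand the job in.

```bash
python3 -c "
from station import manip
print(manip.close_job())"
```

```text
the job is handed in; nothing more can be done
None
```

The bottle is mixed and standing in the tray, and I handed the job in at about 25 s; no verdict was reported.

**What I did:**
- **Out of the rack:** I gripped the tall bottle, drew it partly out along its axis, and turned it upright in the pads against the compartment's upper wall, because the tool cannot tilt.
- **On the mixer:** I pressed it onto the platform at about 17–19 N for just over 2 s.
- **Into the tray:** I set it down on the tray floor while still held, took out most of the remaining lean, released it and backed away.

**Last checks:**
- **While pressing:** the platform's top dropped from about 153 to 145 mm. The base was about 2 mm from its centre and the bottle leaned about 5°, within the 8.6° allowed.
- **Bottle at the end:** it stands within about 1° of upright, at (-48, -10) mm from the tray's centre.
- **Everything else:** the other tray bottle is upright at (77, 24) mm and the platform is back up at 154 mm. The short bottles, pipette, mouse and jar look unmoved in the final picture.

**Not confirmed:**
- The cap check from the top camera failed because the arm was in view, so the final position comes from the scene camera only.
- A before/after count found 306 changed pixels around the rack. I put that down to the removed bottle and shadows and did not follow it up; I judged the short bottles by eye only.

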